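# Trip test of the kitchen power block

### The job

Do the safety test of the white power block on the worktop: press the round test button down and keep it down until the lever has dropped all the way, then let the button go. Then lift the lever back up until it latches upright by itself, and leave everything else where it stands.

Things in the scene. Friction and masses are not known exactly. Their poses are not given: they have to be found in the camera images.
- power_block: white plastic socket block fixed to the worktop, 150 (x) x 190 (y) x 60 mm high; origin at the centre of its underside, z up, -x is its front. On its flat top, 35 mm in front of the centre, are the lever at its left (y = +55 mm) and the test button at its right (y = -55 mm); two flat round sockets lie behind them
- button_top (a point): centre of the top face of the round grey test button, 32 mm across, at (-35, -55, 80) mm in the block's frame, standing 15 mm proud of a 48 mm round bezel. It is pressed straight down
- test_button (a joint): travel of the test button in m: 0 out, 0.008 fully pressed. A spring pushes it back: 1.5 N at the start of the travel, 4 N fully down (up to about 1 N more while the lever bears on it). The lever is let go at 3 to 5 mm
- lever_grip (a point): middle of the lever's grip, a grey paddle 32 mm wide (along the block's y), 14 thick, 46 long, 72 mm from the hinge axis (lever's end at 95 mm; stem 18 mm wide). The point's z points along the lever away from the hinge, its y is the block's y. With the lever down the paddle slopes (27 deg from level), its middle 99 mm above the worktop and 24 mm out in front of the block
- lever_hinge (a point): middle of the lever's hinge axis, which runs along the block's y: at (-35, 55, 66) mm in the block's frame, between two bearing cheeks that reach 52 mm apart and 76 mm high
- lever (a joint): lever angle in rad: 0 upright and latched, growing as it falls to the front (block's -x); 1.1 fully dropped; stop behind upright at -0.10. A spring (0.06 to 0.10 N m) always pulls it down; pushing it down does not release the latch, only the button does. Lifting takes 1 to 4 N at the grip, most near the top; it has latched once past -0.03 and then stays near 0 when released
- salt_jar: bystander: clear jar with a wooden lid, 97 mm across, 134 mm high, loose; origin at the centre of its underside
- lime: bystander: lime, 53 x 46 x 48 mm, loose; origin at its underside
- spice_jar: bystander: spice jar with a black cap, 44 mm across, 105 mm high, loose; origin at the centre of its underside

How it is judged (in metres and radians):
On the way, in this order (a step that is already met when the one before it is completed fails the run):
1. the test button is held down (more than 2 mm) while the lever has dropped (more than 0.95 rad) (value of joint test_button above 0.002 m and value of joint lever above 0.95 rad), for 0.05 s.
2. the button is let go while the lever is still down (value of joint test_button below 0.0015 m and value of joint lever above 0.8 rad), for 0.05 s.
At the end, for the whole second after the job is handed in: the lever stands latched upright (joint within 0.1 rad of upright or behind it) and at rest, and the test button is out (less than 1.5 mm pressed) (value of joint lever below 0.1 rad and velocity of joint lever between -0.1 and 0.1 rad/s and value of joint test_button below 0.0015 m); the robot touches nothing.
It fails at once if a bystander (salt jar, lime or spice jar) is moved by more than 40 mm (distance of any of salt_jar, lime, spice_jar from where it was at the start of the episode above 0.04 m).
It also fails if it takes over 40 s, if anything falls off the work surface, if the arm or the gripper's body presses on something with over 40 N, if the wrist force passes 120 N, or if a joint passes its speed limit or range.

### The arm

A 6-joint arm with a two-finger parallel gripper is mounted at the origin on a cart in front of the work surface, level with it; the furniture and walls round the work are solid. World frame = base frame: x ahead of the robot, y to its left, z up, the work surface at z = 0. Lengths are in mm, angles in rad, forces in N, time in s.
With the tool pointing down it reaches from about 275 to 750 mm from the base axis. Payload 10.2 kg.
Tool frame: the origin (TCP) lies on the centre line of the jaws, within the pads' length; the fingertips stand 8 mm ahead of it and the grasp point (between the pads) lies 11 mm behind it; z points along the fingers, y is the line along which they close (so a half turn about z gives the same grasp; the last joint's range is limited). The gripper opens to 88 mm and grips with 3 to 60 N. Pads are 18 mm wide; open, the fingers measure 123 mm over their backs; the gripper's body (75 mm by 187 mm) begins 45 mm behind the grasp point.
Start: joints at [1.052, 0.313, 1.498, -0, 1.331, -0.223], TCP at [153.053, 502.201, 246.72] pointing down, gripper open.
Joint ranges: [-2.94, 2.94], [-0.97, 2.17], [0.19, 2.56], [-1.23, 4.37], [0.02, 3.11], [-2.88, 2.88]. Speed limits (rad/s): [2.39, 2.39, 3.01, 3.14, 3.14, 3.14].

### API

Orientations are given as [roll, pitch, yaw] about the fixed x, y, z axes, in that order (R = Rz(yaw) Ry(pitch) Rx(roll)).
In Python, from cell import r, cams, job gives the robot as it stands.
- The arm moves only by the shell command python3 -m pendant 'ROWS' [FORCE]. ROWS is JSON, one flat list of numbers, 7 for each row, row after row: the shift along the tool's x, y, z in units of 50 mm (1.0 is 50 mm), then the turn, a rotation vector about the tool's x, y, z in degrees, then the opening, from -1 (shut) to 1 (fully open). A call has 1 to 12 rows; each row shifts and turns the commanded pose from where the row before left it, along the tool's axes as they then stand; what a row does not reach is not made up. A row lasts 1/8 s, in which the tool goes at most 62.5 mm and 10.7 degrees, less where a joint would pass 70% of its speed; a pose out of reach is approached as far as the arm can. A call is refused whole if a number of a shift passes 1 or a number of a turn 10.7, either way. A call with a gripper value outside its range is refused whole. The fingers move at their own pace and stop on an object; FORCE is the grip in N (left out, the last holds). Time passes only in rows, so rows that do not move let the fingers close. It gives the time, the measured TCP pose, the force, the opening and the grip force at its end, in the units of the state.
- r.state(): the state, without advancing time (a new reading comes with each control period).
- cams.camera(name): name is "scene" or "top" or "wrist"; returns a dict with "color" (480x640x3 uint8, blue, green, red), "fx", "fy", "cx", "cy" (pixels), "k1" (the pictures are not rectified: a ray, as slopes to the right and down, at radius r is drawn at 1 + k1 r^2 times it, then the intrinsics apply), "world_from_camera" (4x4, takes a point from camera to world coordinates). Camera axes: x right, y up, looking along -z (the intrinsics and any distortion apply to the point x, -y, -z); pixel columns grow to the right and rows downward; lengths in mm; the calibration is good to about 2 mm. A picture is of the moment at which its call begins. There is no depth.
- job.finish_job(): hands the job in; it is judged then, once.
Trained networks look in a picture, given as the dict that the camera call returned (one of the last four; its "shot" number tells which), for a name from the list of things; names that differ only in an ending like _2 or _b are one class to them, and where a whole thing is asked for, a point or a joint stands for the part that bears it (a point fixed in the world has none). Each returns a list of dicts, best first, with "conf" (0 to 1); they miss things now and then, are a little off and sometimes report something else, mostly with a low value. They report only what shows in the picture. A call takes as long as a camera call.
- cams.regions_of(picture, target): "region" (480x640 bool, what is visible of it) and "xy" ([column, row] in pixels, amid what is visible of it).
The state is a dict: "clock": time; "qpos": joint angles; "dq": joint speeds; "joint_torque": joint torques, N m; "tool_pos": TCP position; "orientation": TCP orientation; "wrist_force": force on the tool from outside, world axes, zero at the start; "ft_torque": the same for the moment, N m; "opening": finger opening in mm; "gripper_force": force on a finger pad.
Only numpy, scipy, OpenCV 4.12 (cv2) and the standard library are available. Lean on these libraries where they do the work, as an engineer would, in place of code of your own. Each camera call takes 0.05 s, during which the arm holds its last target. There are 200 camera calls.

## Working session

There is one attempt and no reset: what is moved stays moved. The work goes in short steps, Python scripts to look and compute and a shell command to move; the robot and the scene stay as the last step left them, time stands still between calls to the robot, and variables do not carry over. Pictures are saved under pics/ and viewed, at most 10 in all, crops included, and the job is handed in when it is done.

```bash
mkdir -p pics; ls
cat > h.py <<'E'
import numpy as np, cv2
from cell import r,cams,job
from scipy.spatial.transform import Rotation as Ro
def ray(p,uv):
    K=np.array([[p['fx'],0,p['cx']],[0,p['fy'],p['cy']],[0,0,1.]])
    d=cv2.undistortPoints(np.array([[uv]],float),K,np.array([p['k1'],0,0,0.]))[0,0]
    T=np.array(p['world_from_camera']); v=T[:3,:3]@[d[0],-d[1],-1]
    return T[:3,3],v/np.linalg.norm(v)
def onz(p,uv,z):
    o,v=ray(p,uv); return o+v*(z-o[2])/v[2]
def proj(p,X):
    T=np.array(p['world_from_camera']); c=T[:3,:3].T@(np.array(X)-T[:3,3])
    d=np.array([c[0],-c[1]])/-c[2]; d=d*(1+p['k1']*d@d)
    return d*[p['fx'],p['fy']]+[p['cx'],p['cy']]
E
python3 - <<'E'
from h import *
s=r.state(); print(s['tool_pos'],s['orientation'],s['clock'])
zs=dict(power_block=60,button_top=80,lever_grip=138,salt_jar=134,lime=24,spice_jar=105)
for n in ['scene','top','wrist']:
    p=cams.camera(n); cv2.imwrite(f'pics/{n}0.png',p['color'])
    for t in zs:
        for q in cams.regions_of(p,t)[:1]: print(n,t,round(q['conf'],2),q['xy'],q['region'].sum(),onz(p,q['xy'],zs[t]).round())
    print(np.array(p['world_from_camera']).round(2).tolist())
E
```

```text
pics
[152.94549814 501.99191203 246.1775868 ] [-3.14036303e+00 -2.41335619e-04  2.84579311e+00] 0.0
scene button_top 0.7 [303.5, 240.9] 146 [599. 116.  80.]
scene lever_grip 0.62 [259.6, 204.5] 406 [540. 209. 138.]
scene salt_jar 0.77 [402.3, 363.4] 3405 [ 598. -268.  134.]
scene lime 0.78 [258.3, 165.9] 256 [638. 447.  24.]
scene spice_jar 0.57 [349.3, 206.2] 743 [728. 141. 105.]
[[0.88, 0.34, -0.34, 192.19], [-0.48, 0.65, -0.59, -689.64], [0.02, 0.68, 0.74, 1098.08], [0.0, 0.0, 0.0, 1.0]]
top power_block 0.7 [267.4, 242.7] 4189 [605. 185.  60.]
top button_top 0.4 [288.5, 249.9] 95 [604. 122.  80.]
top lever_grip 0.73 [244.2, 245.4] 255 [547. 216. 138.]
top salt_jar 0.83 [425.6, 304.1] 1607 [ 600. -251.  134.]
top lime 0.71 [193.1, 198.4] 230 [648. 445.  24.]
top spice_jar 0.8 [292.8, 198.8] 433 [730. 171. 105.]
[[0.43, 0.83, -0.35, 105.66], [-0.9, 0.39, -0.17, -177.11], [-0.0, 0.39, 0.92, 1536.3], [0.0, 0.0, 0.0, 1.0]]
[[0.29, -0.91, -0.3, 75.13], [0.96, 0.28, 0.09, 525.43], [-0.0, -0.32, 0.95, 385.54], [0.0, 0.0, 0.0, 1.0]]
```

Run:
```python
import cv2
a=cv2.imread('pics/scene0.png')[140:340,200:400];b=cv2.imread('pics/top0.png')[160:310,190:340]
cv2.imwrite('pics/ab.png',cv2.hconcat([cv2.resize(a,(400,400),interpolation=cv2.INTER_CUBIC),cv2.resize(b,(400,400),interpolation=cv2.INTER_CUBIC)]))
```

```text
(no output)
```

View pics/ab.png

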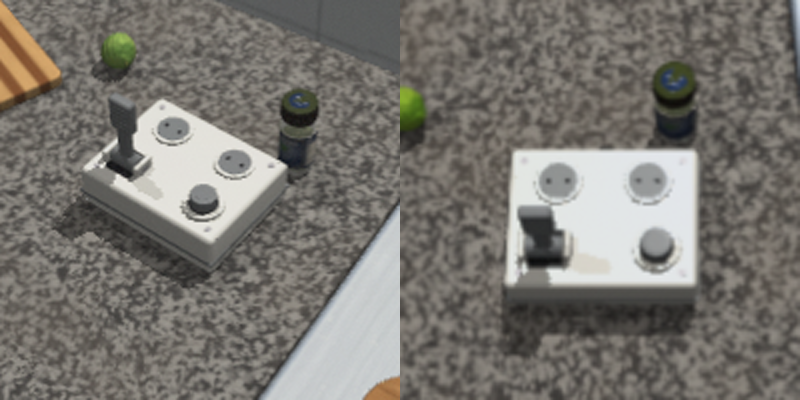

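The crops show the white block turned about 25°, with the lever upright at the front left and the button at the front right. In the top view the block's top corners are near (232,217), (301,217), (300,268) and (230,268), and the button top is near (286,251). In the scene view the button top is near (302,236).

```bash
cat > fit.py <<'E'
from h import *
from scipy.optimize import least_squares
P={}
for n in ['scene','top']: P[n]=cams.camera(n)
C=dict(bl=(75,95,60),br=(75,-95,60),fr=(-75,-95,60),fl=(-75,95,60),bt=(-35,-55,80))
obs={'top':dict(bl=(232.4,216.6),br=(301.4,216.6),fr=(300.3,268),fl=(230.1,267.6),bt=(286,251)),
'scene':dict(bl=(281.5,189.5),fl=(242,225),fr=(306,262.5),br=(343.5,223.5),bt=(302,236))}
def W(x,c): return np.r_[Ro.from_euler('z',x[2]).apply(c)[:2]+x[:2],c[2]]
for ns in (['top'],['scene'],['top','scene']):
    f=lambda x:np.concatenate([proj(P[n],W(x,np.array(C[k])))-obs[n][k] for n in ns for k in C])
    s=least_squares(f,[605,180,.44],loss='soft_l1',x_scale=[10,10,.1]); print(ns,s.x.round(3),f(s.x).round(1))
x=s.x
for c in [(-35,-55,80),(-35,55,66),(-99,55,99)]: print(c,W(x,np.array(c)).round(1))
E
python3 fit.py
```

```text
['top'] [6.06319e+02 1.90664e+02 4.39000e-01] [-0.8 -0.9  0.7 -0.7  1.2  0.5 -1.6  0.5  0.1  0.2]
['scene'] [6.10008e+02 1.90555e+02 4.37000e-01] [-0.3 -1.2  2.1 -0.6 -0.1  0.7 -2.  -0.5  0.4  1.7]
['top', 'scene'] [6.08134e+02 1.90268e+02 4.39000e-01] [-0.4 -1.3  1.1 -1.2  1.7 -0.1 -1.1  0.   0.6 -0.3 -1.1 -0.9  1.5 -0.4
 -0.7  1.1 -2.8 -0.1 -0.2  2.1]
(-35, -55, 80) [599.8 125.6  80. ]
(-35, 55, 66) [553.1 225.2  66. ]
(-99, 55, 99) [495.1 197.9  99. ]
```

```bash
python3 -m pendant '[0,0,0,0,0,9.6,-1, 0,0,0,0,0,9.6,-1, 0,0,0,0,0,9.6,-1, 0,0,0,0,0,9.6,-1, 0,0,0,0,0,9.5,-1, -0.88,0.41,0,0,0,0,-1, -0.88,0.41,0,0,0,0,-1, -0.88,0.41,0,0,0,0,-1, -0.88,0.41,0,0,0,0,-1, -0.88,0.41,0,0,0,0,-1, -0.88,0.41,0,0,0,0,-1]' 10
python3 -m pendant '[-0.88,0.41,0,0,0,0,-1, -0.88,0.41,0,0,0,0,-1, -0.88,0.41,0,0,0,0,-1, -0.88,0.41,0,0,0,0,-1, -0.88,0.41,0,0,0,0,-1, -0.88,0.41,0,0,0,0,-1, 0,0,0,0,0,0,-1, 0,0,0,0,0,0,-1]'
cat > view.py <<'E'
import sys
from h import *
p=cams.camera('wrist'); cv2.imwrite(f'pics/{sys.argv[1]}.png',p['color'])
for t,z in dict(power_block=60,button_top=80,lever_hinge=66,lever_grip=138).items():
    for q in cams.regions_of(p,t)[:1]: print(t,round(q['conf'],2),q['xy'],q['region'].sum(),onz(p,q['xy'],z).round(1))
print('pred button',proj(p,[599.8,125.6,80]))
E
python3 view.py w1
```

```text
clock: 2.52
tool_pos: [377.7, 314.3, 246.9]
orientation: [3.141, -0.0, 2.01]
wrist_force: [0.1, 1.2, 0.4]
opening: 0.1
gripper_force: 0.0
clock: 3.52
tool_pos: [599.7, 129.2, 246.6]
orientation: [-3.141, -0.0, 2.01]
wrist_force: [0.5, 0.5, -0.2]
opening: 0.6
gripper_force: 0.0
power_block 0.71 [350.7, 142.3] 33310 [600.5 204.2  60. ]
button_top 0.64 [351.4, 140.2] 33241 [598.1 205.9  80. ]
lever_hinge 0.61 [352.1, 139.8] 33253 [600.  206.6  66. ]
lever_grip 0.81 [313.7, 78.0] 1718 [551.4 230.2 138. ]
pred button [313.39448904 222.97755762]
```

View pics/w1.png

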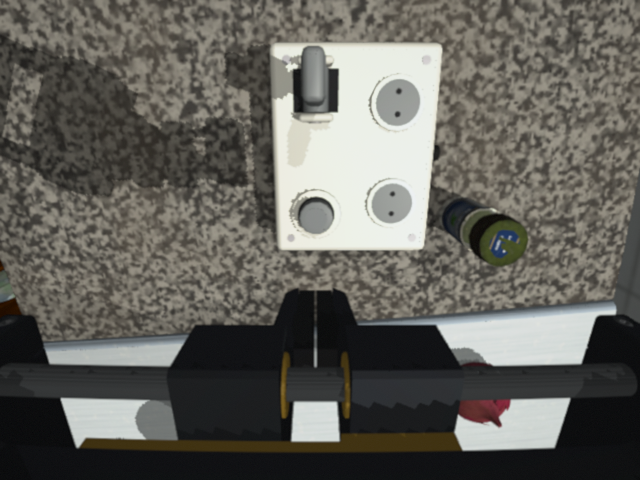

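The wrist view shows the button top at (316,215) and the block's top corners near (273,44), (441,44), (425,249) and (279,249). I'll refit the pose from these.

```bash
sed -i "s/\['scene','top'\]: P/['scene','top','wrist']: P/; s/^def W/obs['wrist']=dict(fl=(273,44),bl=(441,44),br=(425,249),fr=(279,249),bt=(316,215))\ndef W/; s/(\['top'\],\['scene'\],\['top','scene'\])/(['wrist'],['top','scene','wrist'])/" fit.py; python3 fit.py; python3 -c "
from h import *
p=cams.camera('wrist');print(onz(p,(316,215),80),r.state()['tool_pos'])"
```

```text
['wrist'] [6.09299e+02 1.96151e+02 4.36000e-01] [ 6.1 -2.4  0.2  2.5 -2.2  1.9 -2.6 -4.3  0.8  2.6]
['top', 'scene', 'wrist'] [6.09014e+02 1.93569e+02 4.47000e-01] [-1.5 -1.8 -0.1 -2.2  0.9 -1.2 -1.9 -0.5 -0.3 -1.3 -1.7 -1.7  1.1 -1.7
 -0.6 -0.2 -3.  -0.9 -0.3  0.9  3.1 -0.7 -0.3  3.8 -2.4  4.7 -5.3 -0.4
  0.   5.3]
(-35, -55, 80) [601.2 128.8  80. ]
(-35, 55, 66) [553.7 228.   66. ]
(-99, 55, 99) [496.  200.4  99. ]
[599.11814311 133.28208281  80.        ] [599.98693089 129.07066271 246.84171334]
```

```bash
python3 -m pendant '[0,0,1,0,0,0,-1, 0,0,1,0,0,0,-1, 0,0,0.9,0,0,0,-1, 0,0,0,0,0,0,-1]'
python3 -m pendant '[0,0,0.2,0,0,0,-1, 0,0,0.16,0,0,0,-1, 0,0,0,0,0,0,-1, 0,0,0,0,0,0,-1, 0,0,0,0,0,0,-1]'; python3 view.py w2
```

```text
clock: 4.47
tool_pos: [598.6, 128.8, 99.1]
orientation: [-3.136, -0.003, 2.01]
wrist_force: [1.4, 0.5, 0.7]
opening: 0.4
gripper_force: 0.0
clock: 5.1
tool_pos: [600.2, 128.8, 84.0]
orientation: [3.141, 0.0, 2.01]
wrist_force: [-0.5, 0.7, -0.1]
opening: 0.6
gripper_force: 0.1
power_block 0.55 [391.7, 150.6] 99692 [602.3 207.9  60. ]
button_top 0.75 [315.5, 278.1] 1299 [593.9 143.2  80. ]
lever_grip 0.57 [306.6, 38.3] 6725 [556.2 218.5 138. ]
pred button [310.92925163 313.81144595]
```

View pics/w2.png

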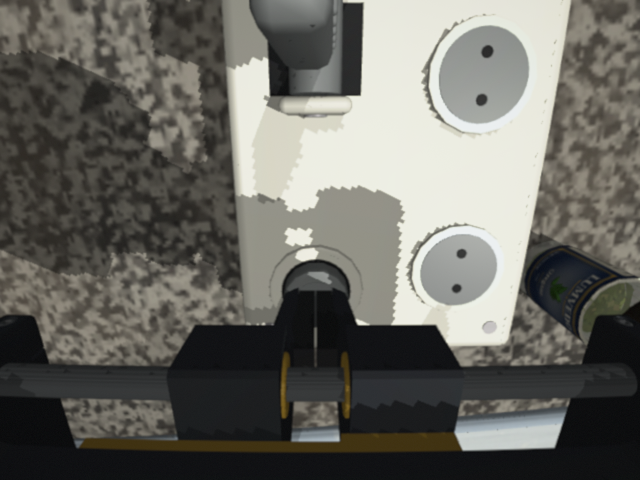

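The lever is still upright and the fingertips are just above the button, whose visible cap spans x 285–349 with its top edge at row 260. Next I'll work out the button centre from this view.

```bash
python3 - <<'E'
from h import *
p=cams.camera('wrist'); 
a=r.state()['tool_pos'];print(a, proj(p,np.array(a)-[0,0,8]))
for uv,z in [((316,246),65),((317,260),80),((285,292),80),((349,292),80),((270,290),65),((362,290),65)]: print(uv,z,onz(p,uv,z).round(1))
E
python3 -m pendant '[0,0,0.08,0,0,0,-1, 0,0,0,0,0,0,-1]'
```

```text
[600.23161892 128.80161834  83.8605248 ] [314.65575162 304.53929081]
(316, 246) 65 [589.8 152.6  65. ]
(317, 260) 80 [590.7 151.5  80. ]
(285, 292) 80 [584.2 130.9  80. ]
(349, 292) 80 [610.8 143.5  80. ]
(270, 290) 65 [578.7 121.2  65. ]
(362, 290) 65 [621.  141.1  65. ]
clock: 5.65
tool_pos: [600.4, 128.8, 80.4]
orientation: [3.141, 0.0, 2.01]
wrist_force: [-2.2, -0.8, 7.2]
opening: 0.4
gripper_force: 3.8
```

```bash
python3 -m pendant '[0,0,0,0,0,0,-1, 0,0,0,0,0,0,-1, 0,0,0,0,0,0,-1, 0,0,0,0,0,0,-1]'; python3 view.py w3
python3 - <<'E'
from h import *
a=cams.camera('scene')['color'][140:340,200:400];b=cams.camera('wrist')['color']
cv2.imwrite('pics/ab2.png',cv2.hconcat([cv2.resize(a,(400,400)),cv2.resize(b,(400,400))]))
E
```

```text
clock: 6.15
tool_pos: [600.4, 128.8, 80.4]
orientation: [3.141, 0.001, 2.01]
wrist_force: [-1.5, -0.7, 7.1]
opening: 0.3
gripper_force: 3.6
power_block 0.65 [370.7, 126.2] 117809 [588.2 212.9  60. ]
button_top 0.64 [314.9, 279.3] 1228 [593.4 144.   80. ]
lever_hinge 0.71 [371.1, 125.4] 117658 [587.4 212.9  66. ]
lever_grip 0.81 [174.6, 38.1] 24766 [531.4 206.1 138. ]
pred button [310.48612617 317.66291672]
```

View pics/ab2.png

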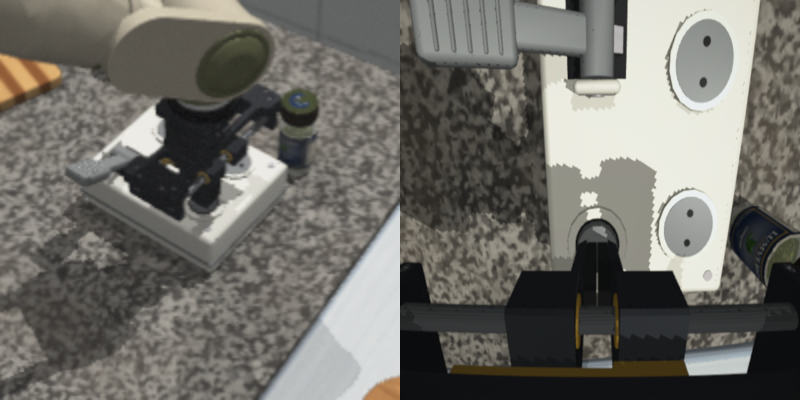

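The lever lies fully down, out past the front edge, and the button is held pressed. Next: release it, rise, go above the grip and turn 90°.

```bash
python3 -m pendant '[0,0,-0.5,0,0,0,-1, 0,0,-1,0,0,0,-1, 0,0,-1,0,0,0,-1, 0.73,-0.43,0,0,0,0,-1, 0.73,-0.43,0,0,0,0,-1, 0.72,-0.42,0,0,0,0,1, 0,0,0,0,0,10,1, 0,0,0,0,0,10,1, 0,0,0,0,0,10,1, 0,0,0,0,0,10,1, 0,0,0,0,0,10,1, 0,0,0,0,0,10,1]'
python3 -m pendant '[0,0,0,0,0,10,1, 0,0,0,0,0,10,1, 0,0,0,0,0,10,1, 0,0,0,0,0,0,1, 0,0,0,0,0,0,1]'
sed -i "s/599.8,125.6,80/496,200.4,99/" view.py; python3 view.py w4; sed -i 's/pred button/pred grip/' view.py
```

```text
clock: 8.0
tool_pos: [495.7, 200.3, 204.3]
orientation: [-3.141, 0.0, 0.957]
wrist_force: [0.4, 0.5, 0.4]
opening: 68.4
gripper_force: 0.0
clock: 8.62
tool_pos: [495.8, 200.3, 204.5]
orientation: [-3.142, 0.0, 0.442]
wrist_force: [-0.1, 0.6, 0.4]
opening: 88.1
gripper_force: 0.0
power_block 0.88 [370.9, 103.0] 50816 [604.9 203.1  60. ]
button_top 0.83 [453.9, 150.7] 1652 [600.  133.5  80. ]
lever_hinge 0.96 [372.3, 99.5] 50887 [606.8 204.   66. ]
lever_grip 0.79 [307.6, 211.0] 5210 [524.2 217.6 138. ]
pred button [313.56469999 241.57632821]
```

View pics/w4.png

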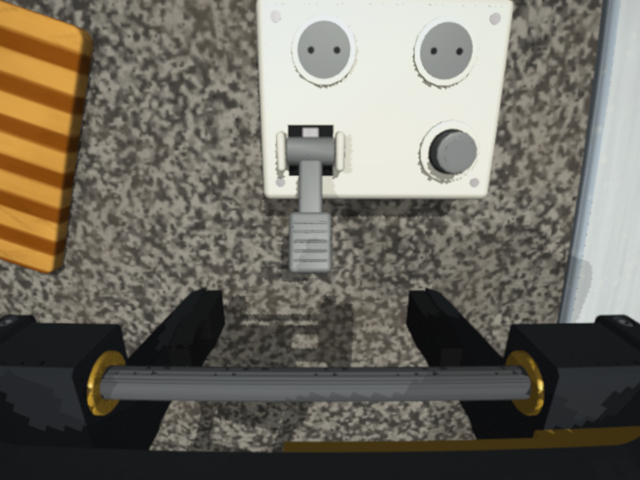

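The lever is down with its paddle centre at (311,242), about 1 mm from the prediction (314,242), and the block is square to the image. Descend and grip gently.

```bash
python3 -m pendant '[0,0,0.8,0,0,0,1, 0,0,0.8,0,0,0,1, 0,0,0.5,0,0,0,1, 0,0,0.23,0,0,0,1, 0,0,0,0,0,0,1]'; python3 -m pendant '[0,0,0,0,0,0,-1, 0,0,0,0,0,0,-1, 0,0,0,0,0,0,-1, 0,0,0,0,0,0,-1, 0,0,0,0,0,0,-1, 0,0,0,0,0,0,-1]' 8
python3 - <<'E'
import numpy as np
for k in range(0,13):
    a=1.1-k*(1.17/12); print(k, (-72*np.sin(a)).round(1),(66+72*np.cos(a)).round(1))
E
```

```text
clock: 9.5
tool_pos: [495.9, 200.3, 88.2]
orientation: [-3.141, 0.0, 0.439]
wrist_force: [0.7, -0.4, 0.0]
opening: 88.3
gripper_force: 0.0
clock: 10.25
tool_pos: [494.9, 202.0, 88.2]
orientation: [-3.138, 0.0, 0.438]
wrist_force: [-4.9, 15.6, 2.2]
opening: 34.0
gripper_force: 8.0
0 -64.2 98.7
1 -60.7 104.8
2 -56.6 110.5
3 -52.0 115.8
4 -46.9 120.6
5 -41.4 124.9
6 -35.5 128.7
7 -29.2 131.8
8 -22.6 134.3
9 -15.9 136.2
10 -9.0 137.4
11 -2.0 138.0
12 5.0 137.8
```

```bash
python3 -m pendant '[0,-0.04,0,0,0,0,-1, 0.07,0,-0.12,0,0,0,-1, 0.08,0,-0.115,0,0,0,-1, 0.09,0,-0.105,0,0,0,-1, 0.1,0,-0.095,0,0,0,-1, 0.11,0,-0.085,0,0,0,-1, 0.12,0,-0.075,0,0,0,-1, 0,0,0,0,0,0,-1]' 14; python3 view.py w5
```

```text
clock: 11.25
tool_pos: [519.4, 215.3, 117.6]
orientation: [-3.139, 0.003, 0.439]
wrist_force: [-6.9, 6.7, 1.4]
opening: 31.2
gripper_force: 14.0
power_block 0.57 [398.5, 136.2] 96577 [609.1 206.   60. ]
button_top 0.96 [512.7, 214.4] 3216 [599.3 135.6  80. ]
lever_hinge 0.58 [396.9, 136.5] 96493 [608.2 208.1  66. ]
lever_grip 0.8 [314.2, 294.3] 10909 [539.  223.8 138. ]
pred grip [319.87037754 342.17655323]
```

View pics/w5.png

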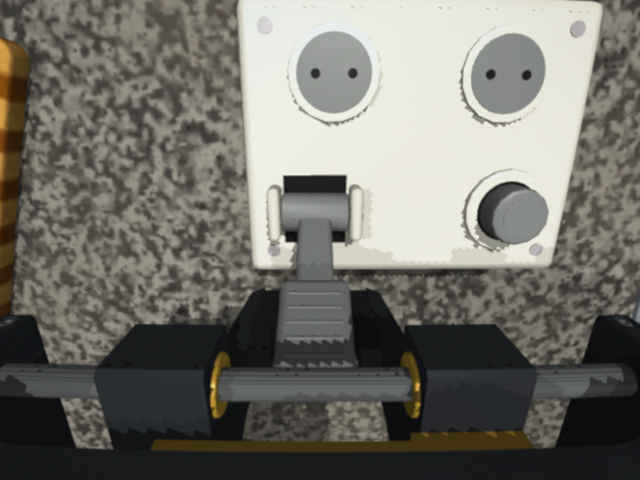

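The paddle (313,325) is between the fingers and rising with them. Continue the arc.

```bash
python3 -m pendant '[0.13,-0.02,-0.06,0,0,0,-1, 0.13,0,-0.05,0,0,0,-1, 0.135,0,-0.04,0,0,0,-1, 0.14,0,-0.025,0,0,0,-1, 0.14,0,-0.01,0,0,0,-1, 0.14,0,0,0,0,0,-1, 0,0,0,0,0,0,-1]'
python3 - <<'E'
from h import *
s=Ro.from_euler('z',-.44).apply(np.array(r.state()['tool_pos'])-[609,193.6,0]);print(s, Ro.from_euler('z',-.44).apply(r.state()['wrist_force']))
E
```

```text
clock: 12.38
tool_pos: [556.4, 233.0, 126.6]
orientation: [-3.14, 0.003, 0.439]
wrist_force: [-3.9, 3.4, 0.4]
opening: 31.9
gripper_force: 14.0
[-30.84695209  58.08551166 126.62828096] [-2.07469461  4.72944203  0.40773819]
```

```bash
python3 -m pendant '[0.05,0,0,0,0,0,-1, 0,0,0,0,0,0,-1]';python3 -m pendant '[0.05,0,0,0,0,0,-1, 0,0,0,0,0,0,-1]'; python3 view.py w6
```

```text
clock: 12.62
tool_pos: [558.2, 233.9, 126.5]
orientation: [-3.14, 0.004, 0.439]
wrist_force: [-6.1, 0.8, -0.2]
opening: 32.0
gripper_force: 14.0
clock: 12.88
tool_pos: [560.3, 234.9, 126.4]
orientation: [-3.14, 0.004, 0.439]
wrist_force: [-6.2, 1.7, 0.2]
opening: 32.0
gripper_force: 14.0
power_block 0.83 [396.3, 204.5] 71552 [615.2 205.1  60. ]
button_top 0.86 [492.5, 281.0] 2490 [601.4 136.2  80. ]
lever_hinge 0.57 [398.3, 203.5] 71105 [616.8 206.2  66. ]
lever_grip 0.74 [492.2, 280.1] 2413 [612.5 178.2 138. ]
pred grip [319.77006924 396.73513065]
```

View pics/w6.png

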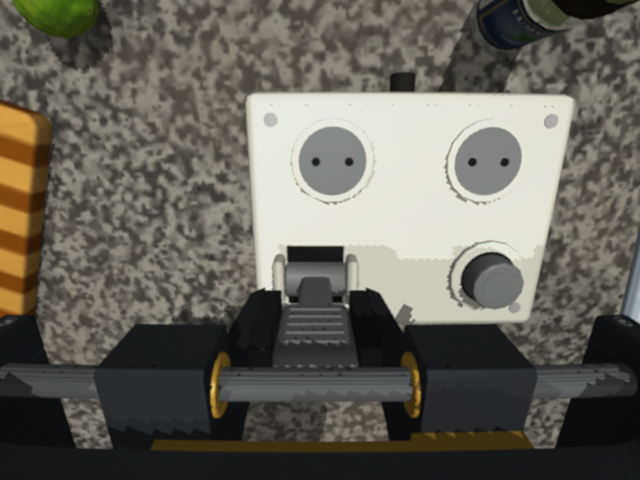

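The lever is close to upright, with the hinge near (315,278) and the paddle near (315,335), and the force has not yet reached the rear stop. I'll push further in small steps.

```bash
for i in 1; do python3 -m pendant '[0.06,0,0,0,0,0,-1, 0,0,0,0,0,0,-1]';python3 -m pendant '[0.06,0,0,0,0,0,-1, 0,0,0,0,0,0,-1]'; done
python3 - <<'E'
from h import *
p=cams.camera('wrist')
for x in [(609,193.6,.44),(606,196,.44)]:
  for c in [(-35,55,66),(-35,-55,80),(-75,-95,60),(75,95,60),(75,-95,60)]: print(c,proj(p,Ro.from_euler('z',x[2]).apply(c)+[x[0],x[1],0]).round())
cv2.imwrite('pics/w7.png',p['color'][80:400,200:600])
E
```

```text
clock: 13.38
tool_pos: [562.5, 236.0, 126.2]
orientation: [-3.14, 0.006, 0.44]
wrist_force: [-7.9, 0.4, -0.1]
opening: 31.8
gripper_force: 14.0
clock: 13.62
tool_pos: [563.6, 236.5, 126.0]
orientation: [-3.139, 0.012, 0.44]
wrist_force: [-19.4, -4.6, 5.5]
opening: 31.8
gripper_force: 14.0
(-35, 55, 66) [319. 282.]
(-35, -55, 80) [501. 292.]
(-75, -95, 60) [532. 329.]
(75, 95, 60) [247.  96.]
(75, -95, 60) [585.  99.]
(-35, 55, 66) [313. 284.]
(-35, -55, 80) [495. 294.]
(-75, -95, 60) [527. 331.]
(75, 95, 60) [241.  99.]
(75, -95, 60) [578. 102.]
```

View pics/w7.png

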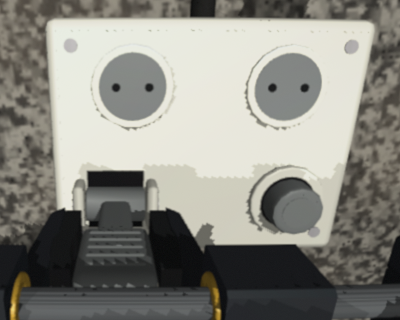

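The force jumped to 19 N, so the lever is at its rear stop and past the latch. Ease back, open and rise clear.

```bash
python3 -m pendant '[-0.1,0,0,0,0,0,-1, 0,0,0,0,0,0,-1]';python3 -m pendant '[0,0,0,0,0,0,1, 0,0,0,0,0,0,1, 0,0,0,0,0,0,1, 0,0,0,0,0,0,1, 0,0,0,0,0,0,1]'; python3 -m pendant '[0,0,-0.4,0,0,0,1, 0,0,-0.8,0,0,0,1, 0,0,-1,0,0,0,1, 0,0,0,0,0,0,1, 0,0,0,0,0,0,1]'; python3 view.py w8;  python3 - <<'E'
from h import *
a=cams.camera('scene')['color'][140:340,200:400];b=cams.camera('wrist')['color']
cv2.imwrite('pics/ab3.png',cv2.hconcat([cv2.resize(a,(400,400)),cv2.resize(b,(400,400))]))
E
```

```text
clock: 13.92
tool_pos: [561.7, 235.5, 126.4]
orientation: [-3.14, 0.002, 0.439]
wrist_force: [-3.2, 5.3, -4.1]
opening: 31.6
gripper_force: 14.0
clock: 14.55
tool_pos: [562.8, 234.9, 127.3]
orientation: [3.142, -0.0, 0.439]
wrist_force: [0.1, 0.6, -0.4]
opening: 79.9
gripper_force: 0.0
clock: 15.18
tool_pos: [562.4, 234.9, 236.2]
orientation: [-3.141, 0.001, 0.439]
wrist_force: [-0.1, -0.1, -0.3]
opening: 88.1
gripper_force: 0.0
power_block 0.55 [369.8, 184.8] 33040 [612.4 201.7  60. ]
button_top 0.72 [432.2, 233.8] 1041 [599.1 134.2  80. ]
lever_hinge 0.79 [369.9, 185.7] 32965 [612.2 202.5  66. ]
lever_grip 0.6 [313.9, 247.0] 2675 [561. 234. 138.]
pred grip [317.13898798 308.6660902 ]
```

View pics/ab3.png

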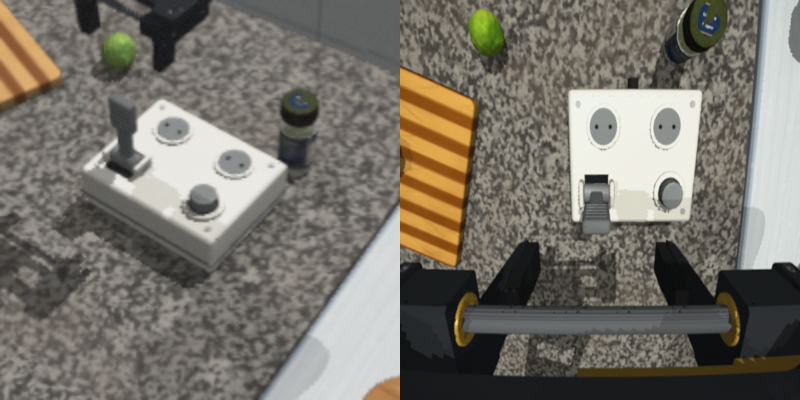

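The lever stands upright as it did at the start, the button is out, the gripper is clear, and the bystanders near the block stand where they were.

```bash
python3 -c "
from cell import job
print(job.finish_job())"
```

```text
the job is handed in; nothing more can be done
None
```

I pressed the test button until the lever dropped all the way, let it go, lifted the lever back to its latched upright position and handed the job in at about 15 s; no verdict came back.

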